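# Hold the bag clip open over the menu card

### The arm

A 7-joint arm with a two-finger parallel gripper is mounted at the origin on a cart in front of the work surface, level with it; the furniture and walls round the work are solid. World frame = base frame: x ahead of the robot, y to its left, z up, the work surface at z = 0. Lengths are in mm, angles in rad, forces in N, time in s.
With the tool pointing down it reaches from about 425 to 875 mm from the base axis. Payload 9.9 kg.
Tool frame: the origin (TCP) lies on the front face of the gripper's body, between the roots of the fingers; the fingertips stand 73 mm ahead of it and the grasp point (between the pads) lies 54 mm ahead of it (ctrl.grip_point_offset is the distance from the TCP to the grasp point, in mm); z points along the fingers, y is the line along which they close (so a half turn about z gives the same grasp; the last joint's range is limited). The gripper opens to 85 mm and grips with 20 to 120 N. Pads are 22 mm wide; open, the fingers measure 114 mm over their backs; the gripper's body (76 mm by 85 mm) begins 54 mm behind the grasp point. The pads swing forward as they close: fully open they stand 13 mm farther back than shut.
Start: joints at [-1.284, 0.576, 0.025, 1.437, -0.015, 1.129, -0.057], TCP at [244.588, 629.133, 303.889] pointing down, gripper open.
Joint ranges: [-2.76, 2.76], [-0.34, 2.15], [-1.52, 1.57], [0.19, 2.46], [-1.09, 4.23], [0.17, 1.99], [-2.82, 2.82]. Speed limits (rad/s): [2.22, 2.22, 3.01, 3.01, 3.14, 3.14, 3.14].

### API

Orientations are given as a 3x3 rotation matrix whose columns are the frame's x, y, z axes.
In Python, from plant import ctrl, capture, camera_params, spot_in gives the robot as it stands.
- The arm moves only by the tool drive_tool, never from a script. Its argument "rows" is a list of rows, each a list of 3 entries, a list of its own where there are three numbers: the finger opening in mm, from 0 to 85.4, then the shift along the tool's x, y, z in mm, then the turn about the tool's z in degrees. In form: [[hand, [x, y, z], roll], ...]. A call has 1 to 20 rows; each row is the pose to reach, as a shift and turn from the pose commanded when the call began, along the tool's axes at that moment; what a row does not reach only later rows make up. A row lasts 1/8 s, in which the tool goes at most 62.5 mm and 10.7 degrees, less where a joint would pass 70% of its speed; a pose out of reach is approached as far as the arm can. A call with a gripper value outside its range is refused whole. The fingers move at their own pace and stop on an object; "squeeze" is the grip in N (left out, the last holds). Time passes only in rows, so rows that repeat a pose let the fingers close. It gives the time, the measured TCP pose, the force, the opening and the grip force at its end, in the units of the state.
- ctrl.observe(): the state, without advancing time (a new reading comes with each control period).
- capture(name): name is "scene" or "top" or "wrist"; returns the picture (420x560x3 uint8, red, green, blue); there is no depth.
- camera_params(name): a dict with "fx", "fy", "cx", "cy" (pixels), "view" (4x4, takes a point from world to camera coordinates); the wrist camera has in their place "tool_from_camera" (4x4, takes a point from camera to tool coordinates, whose origin is the TCP and whose axes are the flange's). Camera axes: x right, y up, looking along -z (the intrinsics and any distortion apply to the point x, -y, -z); pixel columns grow to the right and rows downward; lengths in mm; the calibration is good to about 2 mm. A picture is of the moment at which its call begins: read the wrist's pose just before it. camera_params takes no time and is no camera call.
- ctrl.close_job(): hands the job in; it is judged then, once.
Trained networks look in the newest picture that a camera, given by its name, has taken for a name from the list of things; names that differ only in an ending like _2 or _b are one class to them, and where a whole thing is asked for, a point or a joint stands for the part that bears it (a point fixed in the world has none). Each returns a list of dicts, best first, with "confidence" (0 to 1); they miss things now and then, are a little off and sometimes report something else, mostly with a low value. They report only what shows in the picture. A call takes as long as a camera call. They do not tell look-alikes from the thing itself.
- spot_in(thing, camera): "location" ([x, y, z] in mm, in world coordinates, good to about 4 mm: the middle of the surface that is visible of it).
The state is a dict: "clock": time; "joint_pos": joint angles; "joint_velocities": joint speeds; "effort": joint torques, N m; "eef_pos": TCP position; "orientation": TCP orientation; "ft_force": force on the tool from outside, world axes, zero at the start; "ft_torque": the same for the moment, N m; "gripper_width": finger opening in mm; "grasp_force": force on a finger pad.
Only numpy, scipy, OpenCV 4.12 (cv2) and the standard library are available. Lean on these libraries where they do the work, as an engineer would, in place of code of your own. Each camera call takes 0.05 s, during which the arm holds its last target. There are 200 camera calls.

### The job

Take the spring clip off its parking rest by squeezing its two tails together, and bring it to the taller of the two upright menu cards. Hold it squeezed wide open there over the middle of the card's top edge, square to the card, its two jaw tips hanging on either side of the card a little below the edge and touching neither face, so that a colleague can slip in a sheet; finish while still holding it so. Do not let go of the clip at the end, and leave the two cards and the mill, cup and jam portion where they stand.

Things in the scene. Friction and masses are not known exactly. Their poses are not given: they have to be found in the camera images.
- clip: steel spring bag clip like a clothes peg, upright, biting its rest; 54 mm across the tails (x), 30 wide along its pin (y), 101 high, 70 g. Squeezing the black tails (above) opens the jaws (below). Origin on the pin, 51 mm under the top, 76 mm above the worktop at first; own y along the pin, x across the jaws, z up. The frame is that of the +x lever: it leans by half the opening
- clip_lever (a joint): opening between the levers, rad: 0 = biting a 4 mm tab, 0.6 = wide open at a firm stop (tails 25 mm across outside, jaw tips 32 mm apart). Sprung shut: 5 N on the tails starts it, 10 N holds it wide open; a grip of 20 N or more with the fingers told to shut goes to the stop. Gripped tails draw the pin some mm down as they close
- tail_a (a point): centre of the round end (10 mm diameter, 30 mm long along the pin) of the clip's tail on its +x side; 22 mm out and 46 mm above the pin when shut. The midpoint between tail_a and tail_b is where the fingers should close, from above
- tail_b (a point): the same on the other lever (-x side)
- tip_a (a point): inner face of the jaw tip on the clip's +x side, 47.5 mm below the pin when shut; the tip is a black rod of 5 mm diameter, 28 mm long along the pin, and ends 2.5 mm below this point
- tip_b (a point): the same on the other lever (-x side)
- rest: parking rest fixed to the worktop: dark steel foot 76 x 66 x 12 mm with an upright aluminium tab 4 mm thick (own x), 40 mm wide (own y), top 44 mm above the worktop; the clip bites its top 18 mm, with 12 mm of air under the jaws. Origin: centre of the underside
- menu_tall: the taller menu card: white stiff card 4 mm thick (own x), 100 mm wide (own y) standing in a loose wooden foot 64 x 90 x 18 mm, card top 140 mm above the worktop, 0.6 kg. Origin: centre of the foot's underside; own x is normal to the card, own z up
- menu_tall_edge (a point): middle of the top edge of the taller card
- menu_low: the lower menu card, to be left alone: white card 4 mm thick, 120 mm wide, on the same kind of foot, card top only 85 mm above the worktop. Origin: centre of the foot's underside
- mill: small salt shaker 44 x 44 x 90 mm, a bystander near the front edge; origin at the centre of its underside
- cup: white china cup 95 x 74 x 54 mm, a bystander; origin at the centre of its underside
- jam: jam portion cup 64 x 58 x 27 mm, a bystander near the front edge; origin at the centre of its underside
There are look-alikes about, which are no part of the job. What is shaped like the clip but red is not meant. What is shaped like the menu_tall but green is not meant.

How it is judged:
By the outcome, as a careful person would: the job done as asked, in the order asked, and still so for the second after the job is handed in, while the arm keeps its last pose, push and grip.
It also fails if it takes over 40 s, if anything falls off the work surface, if the arm or the gripper's body presses on something with over 40 N, if the wrist force passes 120 N, or if a joint passes its speed limit or range.

## Working session

There is one attempt and no reset: what is moved stays moved. The work goes in short steps, Python scripts to look and compute and a tool call to move; the robot and the scene stay as the last step left them, time stands still between calls to the robot, and variables do not carry over. Pictures are saved under pics/ and viewed, at most 10 in all, crops included, and the job is handed in when it is done.

Besides the shell and the picture viewer there is one more tool, called after "Emit:" as name([rows], argument=value, ...), one row to a line, values as JSON. drive_tool: Moves the arm, as the interface text tells. Its arguments: {"type":"object","properties":{"rows":{"type":"array","items":{"type":"array"}},"squeeze":{"type":"number"}},"required":["rows"]}

```bash
mkdir -p pics; ls
cat > h.py <<'E'
import numpy as np, cv2
from plant import ctrl, capture, camera_params, spot_in
def save(cam,name):
    o=ctrl.observe(); im=capture(cam); cv2.imwrite(f'pics/{name}.png',im[:,:,::-1]); return o,im
def view(cam,o=None):
    p=camera_params(cam)
    if 'view' in p: return p,np.array(p['view'])
    T=np.eye(4);T[:3,:3]=np.array(o['orientation']);T[:3,3]=o['eef_pos']
    return p,np.linalg.inv(T@np.array(p['tool_from_camera']))
def proj(P,p,V):
    c=V@np.append(P,1); return np.array([p['cx']+p['fx']*c[0]/-c[2], p['cy']+p['fy']*c[1]/c[2]])
def ray(u,v,p,V):
    d=np.array([(u-p['cx'])/p['fx'],-(v-p['cy'])/p['fy'],-1.]);I=np.linalg.inv(V)
    return I[:3,3],I[:3,:3]@d
def onz(u,v,z,p,V):
    c,d=ray(u,v,p,V); return c+d*(z-c[2])/d[2]
def tri(obs):
    A=np.zeros((3,3));b=np.zeros(3)
    for c,d in obs:
        d=d/np.linalg.norm(d);M=np.eye(3)-np.outer(d,d);A+=M;b+=M@c
    return np.linalg.solve(A,b)
E
python3 - <<'E'
from h import *
o,a=save('scene','s0'); _,b=save('top','t0')
for cam in('scene','top'):
  for t in('clip','tail_a','tip_a','rest','menu_tall','menu_tall_edge','menu_low','mill','cup','jam'):
    print(cam,t,[(np.round(r['location']).tolist(),round(r['confidence'],2)) for r in spot_in(t,cam)[:3]])
  p=camera_params(cam); print({k:v for k,v in p.items() if k!='view'})
print(o['orientation'],o['eef_pos'],camera_params('wrist')['tool_from_camera'],o['clock'])
cv2.imwrite('pics/st.png',cv2.resize(np.hstack([a,b]),(800,300))[:,:,::-1])
E
```

```text
pics
scene clip [([473.0, -305.0, 96.0], 0.87), ([527.0, -404.0, 69.0], 0.85), ([472.0, -180.0, 57.0], 0.74)]
scene tail_a [([469.0, -300.0, 76.0], 0.92), ([468.0, -296.0, 97.0], 0.9), ([469.0, -177.0, 58.0], 0.58)]
scene tip_a [([472.0, -302.0, 78.0], 0.94), ([472.0, -175.0, 67.0], 0.84), ([529.0, -404.0, 65.0], 0.79)]
scene rest [([471.0, -304.0, 10.0], 0.8)]
scene menu_tall [([466.0, 122.0, 69.0], 0.94), ([498.0, 260.0, 67.0], 0.79), ([473.0, -302.0, 98.0], 0.59)]
scene menu_tall_edge [([470.0, 123.0, 67.0], 0.71), ([493.0, 262.0, 64.0], 0.68)]
scene menu_low [([582.0, -46.0, 39.0], 0.7)]
scene mill [([346.0, 55.0, 50.0], 0.8)]
scene cup [([684.0, -223.0, 41.0], 0.91)]
scene jam [([367.0, -76.0, 30.0], 0.68)]
{'fx': 504.4618454978359, 'fy': 504.4618454978359, 'cx': 269.81059056841593, 'cy': 205.26232650463135}
top clip [([476.0, -180.0, 82.0], 0.73), ([484.0, -298.0, 108.0], 0.72), ([539.0, -400.0, 73.0], 0.47)]
top tail_a [([541.0, -399.0, 72.0], 0.69), ([488.0, -291.0, 101.0], 0.67), ([479.0, -166.0, 80.0], 0.49)]
top tip_a [([488.0, -300.0, 104.0], 0.77), ([476.0, -184.0, 80.0]
[... 267 characters left out ...]
0.0], 0.64)]
top mill [([497.0, 264.0, 21.0], 0.52)]
top cup [([683.0, -231.0, 22.0], 0.85)]
top jam [([374.0, -75.0, 23.0], 0.59)]
{'fx': 477.2550285679959, 'fy': 477.2550285679959, 'cx': 277.9534347911744, 'cy': 213.8504849838321}
[[-9.32046324e-01  3.62338732e-01 -5.42197581e-04]
 [ 3.62339131e-01  9.32044971e-01 -1.58933256e-03]
 [-7.05242177e-05 -1.67779097e-03 -9.99998590e-01]] [244.44419795 628.81880115 303.03466635] [[-1.19705939e-04  9.53040624e-01  3.02842457e-01  7.77429834e+01]
 [ 9.99999887e-01  2.53204059e-04 -4.01554755e-04  8.01939436e-01]
 [-4.59378934e-04  3.02842375e-01 -9.53040547e-01 -6.94881066e+01]
 [ 0.00000000e+00  0.00000000e+00  0.00000000e+00  1.00000000e+00]] 0.0
```

View pics/s0.png

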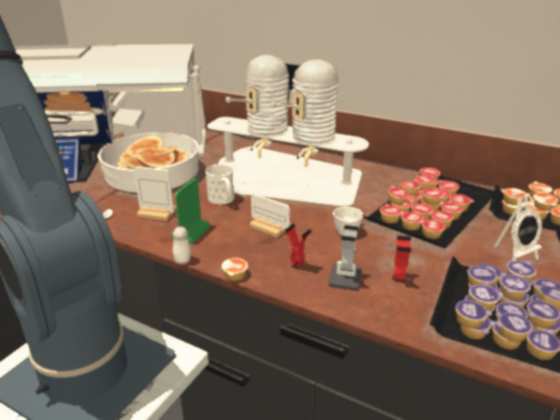

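View pics/t0.png

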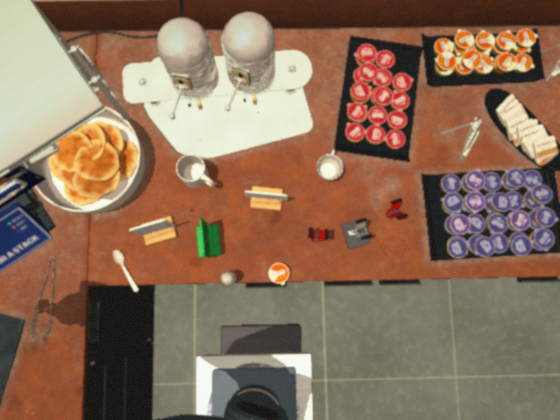

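Scene shows the steel clip on its rest at about (345,255), with red look-alikes at (297,250) and (402,258). The white tall card is at (155,192) and the green one at (190,210). In the top view the clip is at (357,233) and the white tall card at (153,228). I'll zoom in on both.

Run:
```python
import cv2,numpy as np
s=cv2.imread('pics/s0.png');t=cv2.imread('pics/t0.png')
z=lambda i,x,y:cv2.resize(i[y:y+60,x:x+80],(400,300),interpolation=cv2.INTER_CUBIC)
cv2.imwrite('pics/z0.png',np.vstack([np.hstack([z(s,305,225),z(t,315,205)]),np.hstack([z(s,115,160),z(t,115,200)])]))
```

```text
(no output)
```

View pics/z0.png

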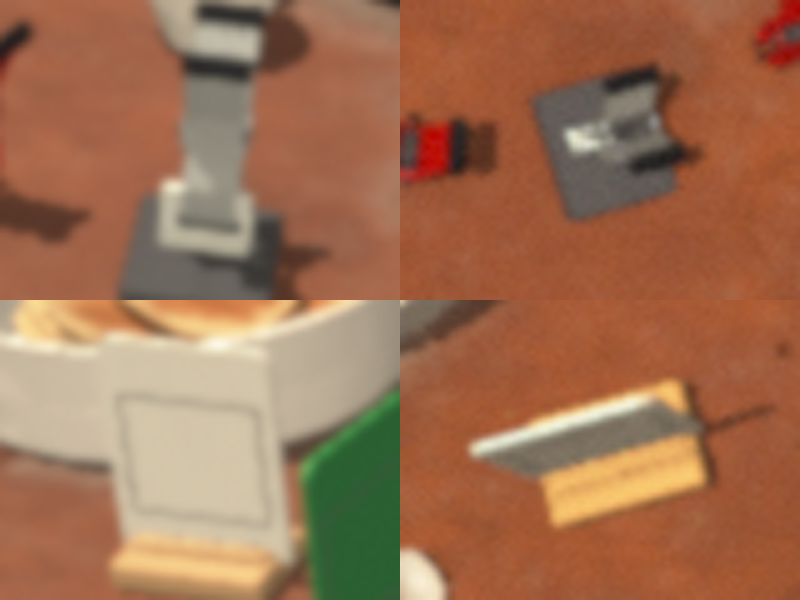

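The crops show the black tail rods at top px (361,221) and (366,237), and at scene px (351,227.6) and (349,238.6). The card's top edge runs from top (130,230) to (166,220.4), and from scene (136.6,167) to (168.6,170).

Run:
```python
from h import *
S=view('scene');T=view('top')
for n,s,t in [('far rod',(351,227.6),(361,221)),('near rod',(349,238.6),(366,237)),('edgeL',(136.6,167),(130,230)),('edgeR',(168.6,170),(166.5,220.4))]:
    P=tri([ray(*s,*S),ray(*t,*T)]); print(n,P.round(1),proj(P,*S).round(1),proj(P,*T).round(1))
for n,t,z in [('far',(361,221),122),('near',(366,237),122),('L',(130,230),140),('R',(166.5,220.4),140)]: print(n,onz(*t,z,*T).round(1))
for t in [(107/5,95/5),(250/5,0)]:pass
f=[(535,97),(650,68),(675,185),(570,220)]
print('foot',[onz((u-400)/5+315,v/5+205,12,*T).round(0).tolist() for u,v in f])
f=[(537,418),(680,380),(710,487),(552,527)]
print('cardfoot',[onz((u-400)/5+115,(v-300)/5+200,15,*T).round(0).tolist() for u,v in f])
print(ctrl.grip_point_offset)
```

```text
far rod [ 503.6 -295.9  120.6] [350.  227.8] [361.7 220.6]
near rod [ 461.1 -307.8  119.8] [347.7 238.8] [366.9 236.5]
edgeL [490.4 308.3 137.8] [135.2 167. ] [131.1 229.1]
edgeR [512.2 214.9 141. ] [167.9 170. ] [167.1 219.9]
far [ 502.4 -293.6  122. ]
near [ 459.5 -304.8  122. ]
L [487.8 310.4 140. ]
R [511.2 216.5 140. ]
foot [[508.0, -259.0, 12.0], [524.0, -327.0, 12.0], [456.0, -338.0, 12.0], [437.0, -276.0, 12.0]]
cardfoot [[521.0, 312.0, 15.0], [542.0, 231.0, 15.0], [480.0, 213.0, 15.0], [459.0, 303.0, 15.0]]
53.900000000000006
```

Emit:
drive_tool([
  [85,[-44,-40,0],0],
  [85,[-87,-80,0],0],
  [85,[-131,-120,0],0],
  [85,[-175,-160,0],0],
  [85,[-218,-200,0],5],
  [85,[-262,-240,0],15],
  [85,[-306,-280,0],25],
  [85,[-350,-320,0],35],
  [85,[-393,-361,0],45],
  [85,[-415,-415,0],55],
  [85,[-435,-470,0],55],
  [85,[-458,-525,0],55],
  [85,[-480,-580,0],55],
  [85,[-500,-635,0],55],
  [85,[-522,-690,0],55],
  [85,[-543,-745,0],55],
  [85,[-558,-782,0],55],
  [85,[-558,-782,0],55],
  [85,[-558,-782,0],55],
], squeeze=40)

```text
clock: 3.48
eef_pos: [481.4, -301.2, 303.7]
orientation: [[-0.238, 0.971, -0.0], [0.971, 0.238, 0.001], [0.001, 0.0, -1.0]]
ft_force: [-0.4, 0.4, -0.4]
gripper_width: 85.5
grasp_force: 0.0
```

Run:
```python
from h import *
o,im=save('wrist','w1'); print(o['clock'],o['eef_pos'],o['orientation'],o['joint_pos'])
print([(np.round(r['location']).tolist(),round(r['confidence'],2)) for r in spot_in('clip','wrist')+spot_in('tail_a','wrist')])
p,V=view('wrist',o)
for P in ([503,-295,122],[460,-306,122]): print(proj(P,p,V))
```

```text
3.475 [ 481.37215008 -301.23152608  303.72683085] [[-2.37919368e-01  9.71284896e-01 -1.58485187e-04]
 [ 9.71284546e-01  2.37919417e-01  8.25225260e-04]
 [ 8.39235534e-04  4.24028601e-05 -9.99999647e-01]] [ 0.18787003  0.44680534  0.4343568   1.73746623 -0.21773753  1.00558628
  0.94238603]
[([480.0, -299.0, 105.0], 0.72), ([539.0, -401.0, 74.0], 0.62), ([474.0, -173.0, 78.0], 0.6), ([466.0, -304.0, 108.0], 0.56), ([480.0, -296.0, 109.0], 0.9), ([544.0, -401.0, 76.0], 0.86), ([476.0, -303.0, 107.0], 0.82), ([476.0, -176.0, 83.0], 0.82), ([554.0, -400.0, 76.0], 0.76), ([476.0, -162.0, 82.0], 0.69)]
[307.3963984  210.30468587]
[249.40219785 210.88420595]
```

View pics/w1.png

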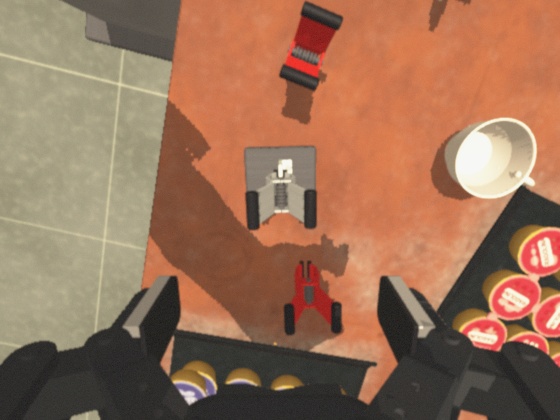

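The wrist view shows the steel clip's rods at px (252,210) and (311,209), square to the tool. Red clips lie at (312,45) and (312,300).

Run:
```python
from h import *
o=ctrl.observe();W=view('wrist',o);S=view('scene');T=view('top')
R=np.array(o['orientation']);e=np.array(o['eef_pos'])
C=[]
for s,t,w in [((351,227.6),(361,221),(311,209.5)),((349,238.6),(366,237),(252,210))]:
    P=tri([ray(*s,*S),ray(*t,*T),ray(*w,*W)]);Q=onz(*w,122,*W);C.append(Q);print(P.round(1),Q.round(1),(R.T@(P-e)).round(1),(R.T@(Q-e)).round(1))
print((R.T@((C[0]+C[1])/2-e)).round(1), np.degrees(np.arctan2(*(C[0]-C[1])[1::-1])))
```

```text
[ 505.2 -295.1  119.4] [ 506.  -293.1  122. ] [ -0.4  24.  184.6] [  1.3  25.2 182. ]
[ 461.9 -306.9  118.7] [ 462.2 -304.3  122. ] [ -1.6 -20.9 185.3] [  0.9 -19.9 181.9]
[  1.1   2.7 182. ] 14.364056139826323
```

Emit:
drive_tool([
  [85,[0.5,2.4,40],0],
  [85,[0.5,2.4,80],0],
  [85,[0.5,2.4,110],0],
  [85,[0.5,2.4,128],0],
  [85,[0.5,2.4,128],0],
  [60,[0.5,2.4,128],0],
  [60,[0.5,2.4,128],0],
  [45,[0.5,2.4,128],0],
  [35,[0.5,2.4,128],0],
  [25,[0.5,2.4,128],0],
  [15,[0.5,2.4,128],0],
  [0,[0.5,2.4,128],0],
  [0,[0.5,2.4,128],0],
  [0,[0.5,2.4,128],0],
  [0,[0.5,2.4,128],0],
  [0,[0.5,2.4,128],0],
], squeeze=40)

```text
clock: 5.62
eef_pos: [483.5, -300.9, 175.9]
orientation: [[-0.238, 0.971, -0.0], [0.971, 0.238, -0.0], [-0.0, -0.0, -1.0]]
ft_force: [-0.3, -0.4, -0.7]
gripper_width: 22.4
grasp_force: 39.6
```

Emit:
drive_tool([
  [0,[0,0,-10],0],
  [0,[0,0,-25],0],
  [0,[0,0,-50],0],
  [0,[0,0,-90],0],
  [0,[0,0,-130],0],
  [0,[0,0,-160],0],
  [0,[0,0,-170],0],
  [0,[0,0,-170],0],
])

```text
clock: 6.62
eef_pos: [483.5, -300.8, 346.3]
orientation: [[-0.238, 0.971, 0.001], [0.971, 0.238, -0.0], [-0.0, 0.001, -1.0]]
ft_force: [-0.6, 0.8, -1.1]
gripper_width: 22.5
grasp_force: 39.6
```

Run:
```python
from h import *
o,w=save('wrist','w2');_,s=save('scene','s2')
print(o['clock'],o['eef_pos'],o['gripper_width'],o['grasp_force'],o['ft_force'])
z=cv2.resize(s[110:290,280:420],(466,600));cv2.imwrite('pics/z2.png',np.hstack([z,cv2.resize(w[:,140:420],(334,500))[0:600] if 0 else cv2.resize(w[:,140:420],(334,600))])[:,:,::-1])
```

```text
6.625 [ 483.47453472 -300.80866903  346.26416868] 22.544456187299506 39.62585270404816 [-0.62009848  0.7893309  -1.08755847]
```

View pics/z2.png

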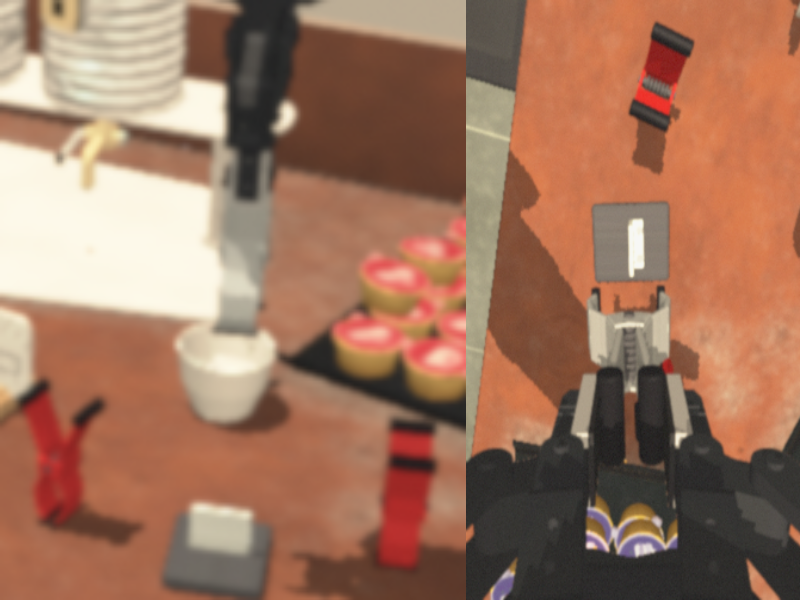

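The clip is held symmetrically and wide open, clear of the rest. Its tips are at crop (597,298) and (661,298). Next I'll move above the card.

Emit:
drive_tool([
  [0,[25,7,-5],0],
  [0,[70,20,-5],0],
  [0,[120,33,-5],0],
  [0,[170,47,-5],0],
  [0,[220,61,-5],0],
  [0,[270,75,-5],0],
  [0,[320,89,-5],0],
  [0,[370,103,-5],0],
  [0,[420,117,-5],0],
  [0,[470,131,-5],0],
  [0,[510,142,-5],0],
  [0,[532,149,-5],0],
  [0,[542,151,-5],0],
  [0,[542,151,-5],0],
  [0,[542,151,-5],0],
])

```text
clock: 8.6
eef_pos: [501.6, 259.7, 351.0]
orientation: [[-0.236, 0.972, 0.0], [0.972, 0.236, -0.001], [-0.001, -0.0, -1.0]]
ft_force: [-0.0, -0.6, 0.1]
gripper_width: 22.7
grasp_force: 39.6
```

Run:
```python
from h import *
o,w=save('wrist','w3');_,s=save('scene','s3');_,t=save('top','t3')
print(o['clock'],o['eef_pos'],o['gripper_width'],o['grasp_force'],o['ft_force'])
W=view('wrist',o)
for P in ([488,310,140],[511,216,140]): print(proj(P,*W))
z=lambda i,x,y,X,Y:cv2.resize(i[y:Y,x:X],(400,600))
cv2.imwrite('pics/z3.png',np.hstack([z(w,140,0,420,420),z(s,100,60,220,240)])[:,:,::-1])
```

```text
8.6 [501.6332705  259.6865451  351.00207347] 22.682233189103002 39.62789297103882 [-0.04540107 -0.62074341  0.08736193]
[276.27965465 138.10181237]
[276.73883271 249.37796027]
```

View pics/z3.png

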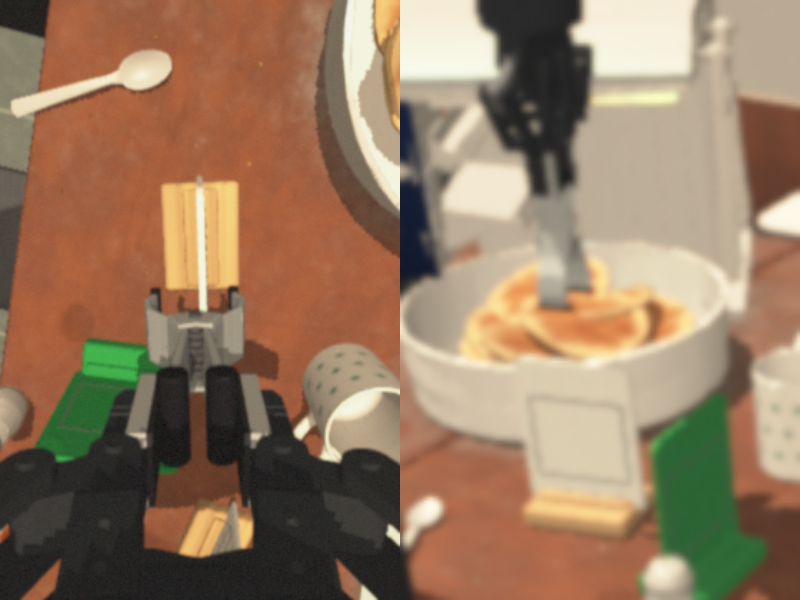

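The wrist view shows the card's top edge running from crop (199,187) to (203,310), between tips at (153,300) and (235,300). I'll zoom in for a finer fix.

Run:
```python
import cv2
w=cv2.imread('pics/w3.png');cv2.imwrite('pics/z4.png',cv2.resize(w[115:235,230:330],(500,600),interpolation=cv2.INTER_CUBIC))
```

```text
(no output)
```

View pics/z4.png

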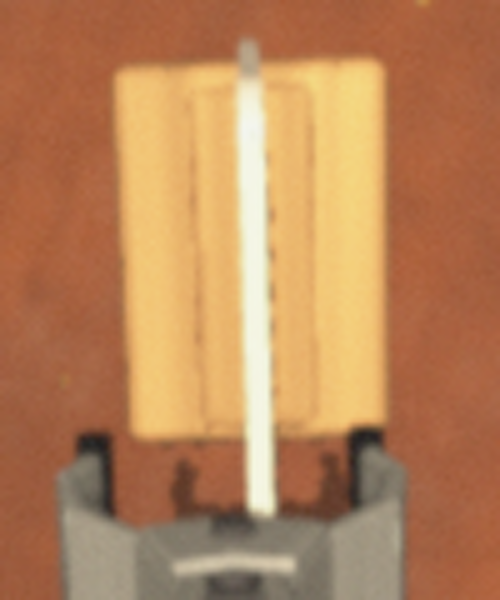

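Run:
```python
from h import *
o=ctrl.observe();W=view('wrist',o);T=view('top');S=view('scene')
R=np.array(o['orientation']);e=np.array(o['eef_pos'])
tl=lambda P:(R.T@(P-e)).round(1)
for n,t in [('edge far',(279.8,131)),('edge near',(282.4,217))]:
    P=onz(*t,140,*W);print(n,P.round(1),tl(P))
for z in (195,200,205): print('tips',z,[tl(onz(*t,z,*W)) for t in((252,203),(300.4,203))])
far=tri([ray(279.8,131,*W),ray(136.6,167,*S)]);print('far tri w+scene',far.round(1))
print('far w+top',tri([ray(279.8,131,*W),ray(130,230,*T)]).round(1))
# foot corners, lower top z18
f=[(118,68),(384,62),(386,436),(132,438)]
F=[onz(u/5+230,v/5+115,15,*W) for u,v in f];print('foot',[tl(x) for x in F],tl(np.mean(F,0)))
print([ (np.round(r['location']).tolist(),tl(r['location']),round(r['confidence'],2)) for k in('tip_a',) for r in spot_in(k,'wrist')])
```

```text
edge far [489.3 316.8 140. ] [ 57.8   1.4 211.1]
edge near [508.6 247.3 140. ] [-14.3   3.7 211.1]
tips 195 [array([ 13.9, -17.7, 156.1]), array([ 13.9,  15.3, 156.1])]
tips 200 [array([ 15.3, -17.3, 151.1]), array([ 15.3,  15. , 151.1])]
tips 205 [array([ 16.7, -16.9, 146.1]), array([ 16.7,  14.6, 146.1])]
far tri w+scene [493.1 313.1 134.6]
far w+top [489.9 315.6 122.6]
foot [array([ 51.3, -28.2, 336.1]), array([ 52.7,  32.9, 336.1]), array([-36.5,  35.6, 336.2]), array([-37. , -26.7, 336.1])] [  7.6   3.4 336.1]
[([504.0, 269.0, 286.0], array([ 8.1,  4.6, 65.6]), 0.88), ([494.0, 262.0, 287.0], array([ 3.6, -7.4, 63.9]), 0.59)]
```

Emit:
drive_tool([
  [0,[4,2,0],-1],
  [0,[7,4,0],-1.7],
  [0,[7,4,0],-1.7],
  [0,[7,4,15],-1.7],
  [0,[7,4,30],-1.7],
  [0,[7,4,42],-1.7],
  [0,[7,4,52],-1.7],
  [0,[7,4,60],-1.7],
  [0,[7,4,66],-1.7],
  [0,[7,4,69],-1.7],
  [0,[7,4,69],-1.7],
  [0,[7,4,69],-1.7],
])

```text
clock: 10.3
eef_pos: [503.7, 269.3, 282.2]
orientation: [[-0.266, 0.964, 0.0], [0.964, 0.266, 0.0], [0.0, 0.0, -1.0]]
ft_force: [-0.8, -0.8, -0.7]
gripper_width: 22.5
grasp_force: 39.6
```

Run:
```python
from h import *
o,w=save('wrist','w5');_,s=save('scene','s5');_,t=save('top','t5')
print(o['clock'],o['eef_pos'],o['gripper_width'],o['grasp_force'],o['ft_force'])
z=lambda i,x,y,X,Y:cv2.resize(i[y:Y,x:X],(400,600),interpolation=cv2.INTER_CUBIC)
cv2.imwrite('pics/z5.png',np.hstack([z(w,220,100,340,280),z(s,125,120,185,210)])[:,:,::-1])
```

```text
10.3 [503.67746072 269.26107084 282.19148894] 22.53383438647533 39.62901055812836 [-0.82442551 -0.77602138 -0.71563097]
```

View pics/z5.png

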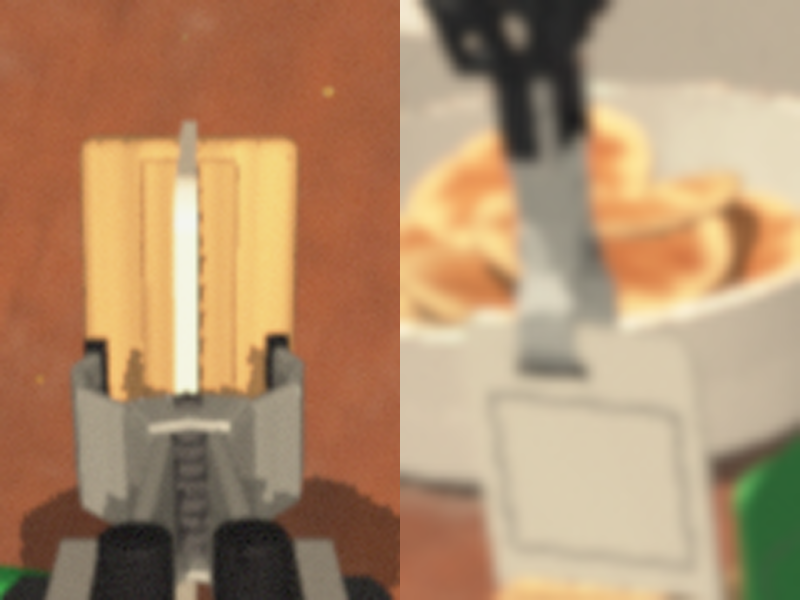

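Wrist view: the tips (crop x 106 and 266) straddle the card (x 187) centrally and squarely. In the scene view the near tip hangs in front of the card, with its bottom at crop (553,378). I'll check depth and centring against projections.

Run:
```python
from h import *
o=ctrl.observe();S=view('scene');W=view('wrist',o);R=np.array(o['orientation']);e=np.array(o['eef_pos'])
q=lambda P:((proj(P,*S)-[125,120])*400/60+[400,0]).round(0)
tip=lambda x,y,z:e+R@np.array([x,y,z])
for x in(-14,14): print('near tip bottom, model',q(tip(x,-18.5,152.3)))
tl=lambda P:(R.T@(P-e)).round(1)
px=lambda u,v:(220+u*.3,100+v*.3)
E=onz(*px(187,172),140,*W);print('edge far corner tool',tl(E))
c=E-R@np.array([50,0,0]);print('edge mid',c.round(1),'scene corners',q(c+R@np.array([50,0,0])),q(c-R@np.array([50,0,0])),'mid',q(c))
f=[(83,140),(297,138)];print('foot far corners tool',[tl(onz(*px(*a),16,*W)) for a in f])
print('rod ends',[tl(onz(*px(u,345),132,*W)) for u in(106,266)])
from plant import capture
for k in('menu_tall','menu_tall_edge'): print(k,[np.round(r['location']) for r in spot_in(k,'scene')[:2]])
```

```text
near tip bottom, model [580. 362.]
near tip bottom, model [514. 355.]
edge far corner tool [ 50.5  -1.1 142.1]
edge mid [502.5 269.6 140. ] scene corners [447. 305.] [679. 329.] mid [562. 317.]
foot far corners tool [array([ 43.4, -31.9, 266.1]), array([ 44. ,  29.9, 266.2])]
rod ends [array([ 15.2, -17.4, 150.1]), array([ 15.2,  14.5, 150.1])]
menu_tall [array([496., 260.,  62.]), array([470., 121.,  67.])]
menu_tall_edge [array([492., 260.,  61.]), array([467., 120.,  69.])]
```

Run:
```python
from h import *
o=ctrl.observe();S=view('scene');R=np.array(o['orientation']);e=np.array(o['eef_pos'])
im=cv2.imread('pics/s5.png').astype(float)
mid=e+R@np.array([0.5,-1,0]);mid[2]=0
for z in(35,45,55,65):
    L=proj(mid+R@[50,-2,0]+[0,0,z],*S);Rr=proj(mid+R@[-50,-2,0]+[0,0,z],*S)
    v=int(round((L[1]+Rr[1])/2)); g=im[v,:,0]  # blue: card high, counter low
    print(z,v,'pred',L.round(1),Rr.round(1),'L',g[int(L[0])-4:int(L[0])+11].astype(int),'from',int(L[0])-4,'R',g[int(Rr[0])-6:int(Rr[0])+9].astype(int),'from',int(Rr[0])-6)
z=lambda i,x,y,X,Y:cv2.resize(i[y:Y,x:X],(400,600),interpolation=cv2.INTER_CUBIC)
cv2.imwrite('pics/z6.png',np.hstack([z(cv2.imread('pics/s5.png'),125,150,185,240),z(cv2.imread('pics/t5.png'),120,170,200,290)]))
```

```text
35 203 pred [137.  200.7] [170.6 204.8] L [ 75  75  75  76  85 113 149 169 174 172 170 169 169 169 169] from 133 R [166 168 168 164 159 163 169 160 134 102  83  73  66  58  54] from 164
45 200 pred [136.6 197.5] [170.3 201.6] L [ 79  80  81  82  86 103 134 160 167 162 164 170 173 174 173] from 132 R [175 176 172 164 157 162 166 154 124  95  79  70  62  56  53] from 164
55 196 pred [136.1 194.3] [169.9 198.3] L [ 99 100 102 102 107 127 154 165 160 158 166 174 176 177 177] from 132 R [175 175 175 168 160 164 170 165 141 109  86  79  74  67  57] from 163
65 193 pred [135.6 191.1] [169.5 195. ] L [ 85  87  88  88  92 107 136 160 166 161 165 172 176 177 177] from 131 R [175 175 174 167 159 163 168 157 128  97  81  81  86  88  78] from 163
```

View pics/z6.png

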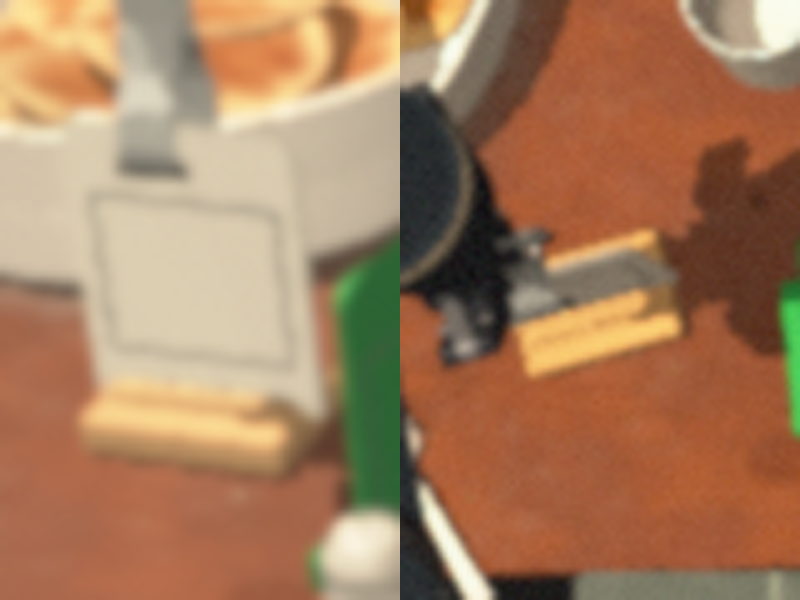

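The final pictures agree. The card is centred within about 2 mm along its edge and about 1 mm across, and the tip points sit about 8 mm below the edge, with no contact force.

```bash
python3 -c "
from plant import ctrl
print(ctrl.observe()['clock'],ctrl.close_job())"
```

```text
the job is handed in; nothing more can be done
10.55 None
```

I handed the job in at 10.55 s with the clip still held wide open over the middle of the tall white card's top edge: square to it, jaw tips about 8 mm below the edge, and touching neither face as far as the pictures and force readings show.

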